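# Finish a spring-washer sample stack on the desk

## Robot

A 6-joint arm with a two-finger parallel gripper is mounted at the origin on the work surface. World frame = base frame: x ahead of the robot, y to its left, z up, the work surface at z = 0. Lengths are in m, angles in rad, forces in N, time in s.
With the tool pointing down it reaches from about 0.325 to 0.9 m from the base axis. Payload 6.1 kg.
Tool frame: the origin (TCP) lies on the centre line of the jaws, within the pads' length; the fingertips stand 11 mm ahead of it and the grasp point (between the pads) lies 8 mm behind it (manip.nose_length is the distance from the TCP to the fingertips, in m); z points along the fingers, y is the line along which they close (so a half turn about z gives the same grasp; the last joint's range is limited). The gripper opens to 87 mm and grips with 3 to 60 N. Pads are 19 mm wide; open, the fingers measure 117 mm over their backs; the gripper's body (75 mm by 190 mm) begins 51 mm behind the grasp point.
Start: joints at [-1.393, 0.22, 1.526, -0, 1.395, -0.126], TCP at [0.187, -0.596, 0.234] pointing down, gripper open.
Joint ranges: [-2.98, 2.98], [-0.91, 2.08], [0.09, 2.57], [-1.24, 4.39], [0.2, 2.65], [-2.68, 2.68]. Speed limits (rad/s): [2.57, 2.57, 3.01, 3.14, 3.14, 3.14].

## Interface

Orientations are given as a unit quaternion [w, x, y, z].
In Python, from workcell import telemetry, camera, camera_params, manip gives the robot as it stands.
- The arm moves only by the shell command python3 -m handwheel 'ROWS' [FORCE]. ROWS is JSON, a list of rows, each a list of 3 entries, a list of its own where there are three numbers: the finger opening in cm, from 0 to 8.7, then the shift along the tool's x, y, z in cm, then the turn, a rotation vector about the tool's x, y, z in degrees. In form: [[fingers, [tx, ty, tz], [ax, ay, az]], ...]. A call has 1 to 12 rows; each row is the pose to reach, as a shift and turn from the pose commanded when the call began, along the tool's axes at that moment; what a row does not reach only later rows make up. A row lasts 1/8 s, in which the tool goes at most 62.5 mm and 10.7 degrees, less where a joint would pass 70% of its speed; a pose out of reach is approached as far as the arm can. A call with a gripper value outside its range is refused whole. The fingers move at their own pace and stop on an object; FORCE is the grip in N (left out, the last holds). Time passes only in rows, so rows that repeat a pose let the fingers close. It gives the time, the measured TCP pose, the force, the opening and the grip force at its end, in the units of the state.
- telemetry.read_state(): the state, without advancing time (a new reading comes with each control period).
- camera(name): name is "scene" or "top" or "wrist"; returns (picture, depth): 480x640x3 uint8, red, green, blue; 480x640 float32, m along the optical axis (not along the pixel's ray), 0 where there is no reading.
- camera_params(name): a dict with "fx", "fy", "cx", "cy" (pixels), "world_to_cam" (4x4, takes a point from world to camera coordinates). Camera axes: x right, y up, looking along -z (the intrinsics and any distortion apply to the point x, -y, -z); pixel columns grow to the right and rows downward; lengths in m; the calibration is good to about 2 mm. A picture is of the moment at which its call begins: read the wrist's pose just before it. camera_params takes no time and is no camera call; for the wrist camera it gives the pose at the moment of the call.
- manip.job_done(): hands the job in; it is judged then, once.
The state is a dict: "time": time; "q": joint angles; "qd": joint speeds; "joint_efforts": joint torques, N m; "ee_pos": TCP position; "orientation": TCP orientation; "contact_force": force on the tool from outside, world axes, zero at the start; "moment": the same for the moment, N m; "gripper_width": opening from 0.0 (shut) to 1.0 (fully open); "grasp_force": force on a finger pad.
Only numpy, scipy, OpenCV 4.12 (cv2) and the standard library are available. Lean on these libraries where they do the work, as an engineer would, in place of code of your own. Each camera call takes 0.05 s, during which the arm holds its last target. There are 200 camera calls.

## Task

Finish the sample spring stack on the upright arbor, with the conical washers facing alternately: one is already seated crown up, so slide the big washer lying hollow side up (crown down) onto it first, then the big washer lying crown up on top of that. Keep each washer facing as it lies, leave both resting level and square on the stack, and leave the flat ring of the same diameter where it lies.

Things in the scene. Friction and masses are not known exactly. Their poses are not given: they have to be found in the camera images.
- arbor: Fixed stand: dark base plate 90x90x12 mm with an upright 20 mm arbor at its centre, straight to height 66, tapering to 6 at its tip at 80. A conical washer sits on it crown up, fixed: heights 12 to 26. Origin: centre of the base's underside at desk level, z up the arbor; yaw irrelevant. Stacked right, the underside of washer_down rests at 26 (crown on crown), that of washer_up at 40 (rim on rim).
- washer_down: Loose conical steel washer, 90 g, 56 mm outside, 26 bore, 14 high, lying crown down (hollow side up, like a dish): it stands on the narrow 34 mm edge round its bore; its rim, an upright band 6 high and 56 across, is at the top, 8 to 14 above its underside. Origin: centre of its underside as it lies, on the bore's axis; z up. Round: yaw irrelevant.
- washer_up: Loose conical steel washer, 90 g, 56 mm outside, 26 bore, 14 high, lying crown up (like a low hat): its rim, an upright band 6 high and 56 across, is at the bottom, 0 to 6 above its underside; it slopes up to the crown round the bore at 14. Origin: centre of its underside as it lies, on the bore's axis; z up. Round: yaw irrelevant.
- flat_ring: Loose flat steel ring, 56 mm outside, 26 bore, 6 thick; not part of the stack, stays where it lies. Origin: centre of its underside, z up. Near it lies also a small conical washer (36 mm, bore 12, too small for the arbor). These four lie flat on the desk in any order, at least 85 mm between centres.
Things that resemble listed ones, but are neither listed nor needed, are in the scene too. Leave any brown look-alike of the washer_down alone. Leave any purple look-alike of the washer_up alone.

How it is judged:
By the outcome, as a careful person would: the job done as asked, in the order asked, and still so for the second after the job is handed in, with the robot touching nothing.
It also fails if it takes over 54 s, if anything falls off the work surface, if the arm or the gripper's body presses on something with over 40 N, if the wrist force passes 120 N, or if a joint passes its speed limit or range.

## Working session

There is one attempt and no reset: what is moved stays moved. The work goes in short steps, Python scripts to look and compute and a shell command to move; the robot and the scene stay as the last step left them, time stands still between calls to the robot, and variables do not carry over. Pictures are saved under pics/ and viewed, at most 10 in all, crops included, and the job is handed in when it is done.

```bash
ls; mkdir -p pics; cat > h.py <<'E'
import numpy as np, cv2
from workcell import telemetry, camera, camera_params, manip
def P(name,d,u,v,p=None):
    p=p or camera_params(name)
    c=np.array([(u-p['cx'])/p['fx']*d,-(v-p['cy'])/p['fy']*d,-d,1])
    return (np.linalg.inv(np.array(p['world_to_cam']))@c)[:3]
def cloud(depth,p):
    v,u=np.mgrid[0:480,0:640]
    d=depth
    c=np.stack([(u-p['cx'])/p['fx']*d,-(v-p['cy'])/p['fy']*d,-d,np.ones_like(d)],-1)
    return (c@np.linalg.inv(np.array(p['world_to_cam'])).T)[...,:3]
def snap(name,fn):
    p=camera_params(name); im,d=camera(name)
    cv2.imwrite(f'pics/{fn}.png',im[...,::-1]); np.savez(f'pics/{fn}.npz',im=im,d=d,w=np.array(p['world_to_cam']),k=[p['fx'],p['fy'],p['cx'],p['cy']])
    return im,d,p
E
python3 - <<'E'
from h import *
im,d,p=snap('top','top0')
print({k:v for k,v in p.items()})
print(telemetry.read_state())
c=cloud(d,p)
m=((c[...,2]>0.004)&(c[...,2]<0.12)&(d>0)).astype(np.uint8)
n,l,s,ct=cv2.connectedComponentsWithStats(m)
for i in range(1,n):
    if s[i,4]>80:
        q=c[l==i]; print(i,s[i],ct[i].round(0),np.median(q,0).round(3),((q.min(0)+q.max(0))/2).round(3),np.ptp(q,0).round(3),q[:,2].max().round(3))
E
```

```text
pics
{'fx': 590.2317958564245, 'fy': 590.2317958564245, 'cx': 320.4094134275228, 'cy': 240.58448699731684, 'world_to_cam': array([[-0.01910958, -0.99972753,  0.01340517,  0.05613318],
       [ 0.99889959, -0.01851597,  0.0430903 , -0.53472728],
       [-0.04283035,  0.01421386,  0.99898124, -0.9516594 ],
       [ 0.        ,  0.        ,  0.        ,  1.        ]])}
{'time': 0.05, 'q': array([-1.39308970e+00,  2.21223223e-01,  1.52758922e+00,  8.06582919e-06,
        1.39464476e+00, -1.26123107e-01]), 'qd': array([-0.00107354, -0.00127565, -0.0025717 ,  0.00080489,  0.00100018,
        0.00095209]), 'joint_efforts': array([ 1.66892609e-03, -4.96312559e+01, -3.88842165e+01,  7.03014596e-02,
        5.21916698e-02, -3.61004777e-05]), 'ee_pos': array([ 0.1868688 , -0.5958117 ,  0.23245059]), 'orientation': array([-9.32066747e-04,  9.88482789e-01,  1.51330456e-01, -2.00738089e-05]), 'contact_force': array([ 0.14238129, -0.03766019, -0.87445949]), 'moment': array([-0.00941838,  0.00550968,  0.01648436]), 'grasp_force': 0.0, 'gripper_width': 0.9997032421653057}
3 [  126     0   160   101 1
[... 1469 characters left out ...]
3  0.302 0.011] [0.046 0.039 0.014] 0.018
1428 [368 236  16  16 172] [375. 243.] [ 0.53  -0.043  0.01 ] [ 0.529 -0.044  0.009] [0.025 0.025 0.01 ] 0.014
1757 [289 274  35  35 739] [306. 291.] [0.453 0.071 0.011] [0.454 0.071 0.011] [0.055 0.056 0.014] 0.018
1766 [200 276  36  34 633] [217. 293.] [0.454 0.216 0.006] [0.454 0.215 0.008] [0.054 0.057 0.008] 0.012
1789 [355 278  35  35 740] [372. 295.] [ 0.445 -0.037  0.011] [ 0.446 -0.036  0.011] [0.055 0.056 0.015] 0.019
2185 [511 322  36  34 951] [528. 339.] [ 0.371 -0.284  0.025] [ 0.371 -0.287  0.018] [0.053 0.054 0.027] 0.031
2563 [ 607  358   33  100 2418] [627. 403.] [ 0.273 -0.432  0.035] [ 0.261 -0.434  0.037] [0.163 0.046 0.065] 0.069
```

View pics/top0.png

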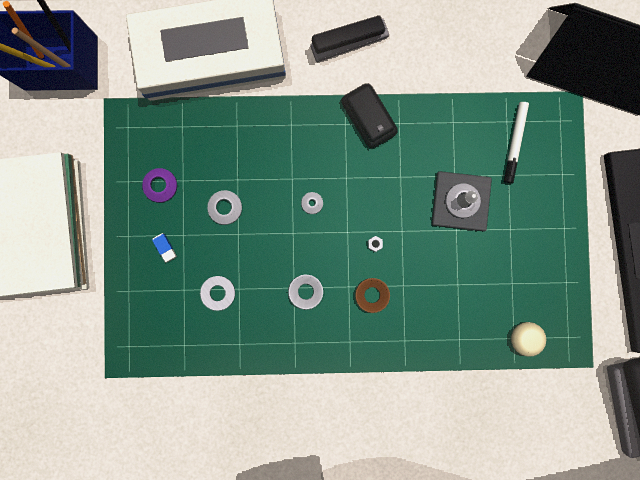

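The top view shows grey conical candidates at (224,207) and (306,291). The flat ring is at (217,293), the small washer at (312,202), the purple look-alike at (159,185), the brown one at (372,295), and the arbor at (463,201). Radial height profiles and a crop should tell up from down.

```bash
python3 - <<'E'
from h import *
z=np.load('pics/top0.npz'); p=dict(zip(['fx','fy','cx','cy'],z['k']),world_to_cam=z['w'])
c=cloud(z['d'],p); im=z['im']
zt=np.median(c[250:350,400:480,2]); print('mat z',zt)
for n,(x,y) in dict(A=(.595,.202),B=(.454,.071),flat=(.454,.215),brown=(.446,-.036),purple=(.633,.309)).items():
    r=np.hypot(c[...,0]-x,c[...,1]-y)
    print(n,[(np.median(c[...,2][(r>=a)&(r<a+.003)&(z['d']>0)])-zt).round(4) for a in np.arange(.013,.031,.003)])
# refined centres: fit circle on mask of grey height
for n,(u,v) in dict(A=(224,207),B=(306,291),flat=(217,293)).items():
    w=im[v-25:v+25,u-25:u+25].astype(int); m=((w.max(2)-w.min(2)<40)&(w.max(2)>90)).astype(np.uint8)
    k,_=cv2.findContours(m,0,1); k=max(k,key=len); print(n,cv2.minEnclosingCircle(k),cv2.fitEllipse(k))
# base plate
m=(np.abs(c[...,2]-zt-.012)<.004)&(z['d']>0); m[:,:425]=0;m[:,500:]=0;m[:160]=0;m[240:]=0
q=c[m]; print('plate',cv2.minAreaRect(q[:,:2].astype(np.float32)*1000),q.mean(0),np.median(q,0))
r=c[165:240,425:500]; t=r[(r[...,2]-zt>.05)]; print('arbor pts',len(t),t.mean(0), t[t[:,2]>.07].mean(0))
r2=c[165:240,425:500]; t=r2[(np.abs(r2[...,2]-zt-.02)<.008)]; print('seat',len(t),(t.min(0)+t.max(0))/2,np.ptp(t,0))
o=np.hstack([cv2.resize(im[v-28:v+28,u-28:u+28],(260,260),interpolation=cv2.INTER_CUBIC) for u,v in [(224,207),(306,291),(217,293)]])
cv2.imwrite('pics/crop0.png',o[...,::-1])
E
```

```text
mat z 0.0003484251365290514
A [np.float64(0.0131), np.float64(0.0127), np.float64(0.0108), np.float64(0.0085), np.float64(0.0065), np.float64(0.0006), np.float64(0.0003)]
B [np.float64(0.0059), np.float64(0.0081), np.float64(0.0104), np.float64(0.0122), np.float64(0.0128), np.float64(0.0005), np.float64(0.0005)]
flat [np.float64(0.005), np.float64(0.0053), np.float64(0.0055), np.float64(0.0056), np.float64(0.0049), np.float64(0.0007), np.float64(0.0004)]
brown [np.float64(0.0059), np.float64(0.0085), np.float64(0.0105), np.float64(0.0123), np.float64(0.0128), np.float64(0.0005), np.float64(0.0005)]
purple [np.float64(0.0129), np.float64(0.0129), np.float64(0.011), np.float64(0.0087), np.float64(0.0064), np.float64(0.0006), np.float64(0.0003)]
A ((25.172645568847656, 24.74215316772461), 17.390302658081055) ((25.120290756225586, 24.755939483642578), (33.3206901550293, 34.057281494140625), 82.5999984741211)
B ((24.371980667114258, 25.618356704711914), 17.671796798706055) ((24.39295196533203, 25.55122947692871), (34.04990005493164, 34.41560363769531), 167.44427490234375)
flat ((25.00742530822754, 24.788366317749023), 17.668743133544922) ((25.016517639160156, 24.877283096313477), (34.21286392211914, 34.50121307373047), 54.70631790161133)
plate ((597.2056274414062, -187.324462890625), (89.96588897705078, 90.10874938964844), 82.51927185058594) [ 0.59660605 -0.18613178  0.01150389] [ 0.59543518 -0.18391456  0.01141747]
arbor pts 179 [ 0.58473089 -0.1576011   0.17010592] [ 0.57573319 -0.13585817  0.26007011]
seat 1246 [ 0.59708567 -0.18705077  0.0203296 ] [0.09498023 0.09708546 0.01595714]
```

View pics/crop0.png

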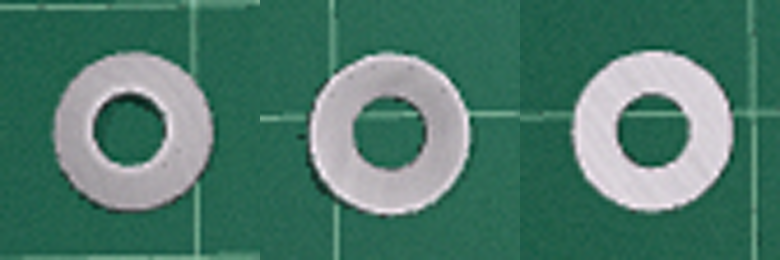

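A at (224,207) rises toward the bore, so it is washer_up at (0.595, 0.202). B at (306,291) is dished with a high rim, so it is washer_down at (0.454, 0.071). The third, at (217,293), is 6 mm flat. The crop agrees: A has a bright crown edge, B a dished inside. The arbor is at (0.597, -0.187). I'll pass over the arbor for a closer look first.

```bash
cat >> h.py <<'E'
from scipy.spatial.transform import Rotation as R
def go(x,y,z,yawdeg=None):
    s=telemetry.read_state(); r=R.from_quat(np.roll(s['orientation'],-1))
    t=r.inv().apply(np.array([x,y,z])-s['ee_pos'])*100
    print('t',s['time'],'ee',s['ee_pos'].round(4),'shift cm',t.round(2),'F',s['contact_force'].round(1),'w',round(s['gripper_width']*87,1),'g',s['grasp_force'])
E
python3 -m handwheel '[[8.7,[51.3,-26.8,3.4],[0,0,0]],[8.7,[51.3,-26.8,3.4],[0,0,0]],[8.7,[51.3,-26.8,3.4],[0,0,0]],[8.7,[51.3,-26.8,3.4],[0,0,0]],[8.7,[51.3,-26.8,3.4],[0,0,0]],[8.7,[51.3,-26.8,3.4],[0,0,0]],[8.7,[51.3,-26.8,3.4],[0,0,0]],[8.7,[51.3,-26.8,3.4],[0,0,0]],[8.7,[51.3,-26.8,3.4],[0,0,0]],[8.7,[51.3,-26.8,3.4],[0,0,0]],[8.7,[51.3,-26.8,3.4],[0,0,0]],[8.7,[51.3,-26.8,3.4],[0,0,0]]]'
python3 - <<'E'
from h import *
im,d,p=snap('wrist','w0'); go(.454,.071,.15)
c=cloud(d,p); print(telemetry.read_state()['q'].round(2)); C=np.linalg.inv(p['world_to_cam']);print(C.round(3),p['fx'])
m=(np.abs(c[...,2]-.012)<.003)&(d>0)&(np.hypot(c[...,0]-.597,c[...,1]+.187)<.09); q=c[m]; print('plate',m.sum(),cv2.minAreaRect(q[:,:2].astype(np.float32)*1000),np.median(q,0))
for a,b in [(.070,.085),(.04,.066),(.022,.030)]:
  m=(c[...,2]>a)&(c[...,2]<b)&(d>0)&(np.hypot(c[...,0]-.597,c[...,1]+.187)<.05); q=c[m]
  if len(q): print(a,len(q),q.mean(0),(q.min(0)+q.max(0))/2,np.ptp(q,0))
E
```

```text
time: 1.55
ee_pos: [0.5953, -0.1884, 0.1993]
orientation: [0.0, 0.989, 0.151, -0.001]
contact_force: [-0.5, -0.4, -0.3]
gripper_width: 1.004
grasp_force: 0.0
t 1.6 ee [ 0.5953 -0.1887  0.1995] shift cm [ -5.76 -28.99   4.95] F [-0.8 -0.4 -0.4] w 87.1 g 0.0
[-0.43  0.24  1.56 -0.    1.33  0.84]
[[ 0.298  0.912  0.28   0.672]
 [-0.955  0.285  0.088 -0.165]
 [ 0.    -0.294  0.956  0.35 ]
 [ 0.     0.     0.     1.   ]] 390.7986972831134
plate 6890 ((600.3053588867188, -205.78961181640625), (120.02434539794922, 100.2998275756836), 82.5777587890625) [ 0.60562631 -0.18817199  0.01188912]
0.07 329 [ 0.59834861 -0.18954362  0.07516776] [ 0.59727791 -0.19002366  0.07570868] [0.01602479 0.01559254 0.01138366]
0.04 194 [ 0.60365993 -0.1879534   0.05487647] [ 0.59724897 -0.19006526  0.05317421] [0.01995879 0.02003869 0.02563944]
0.022 1163 [ 0.60200878 -0.18837219  0.02464084] [ 0.59734044 -0.19047001  0.02589795] [0.04667025 0.04718678 0.0077881 ]
```

View pics/w0.png

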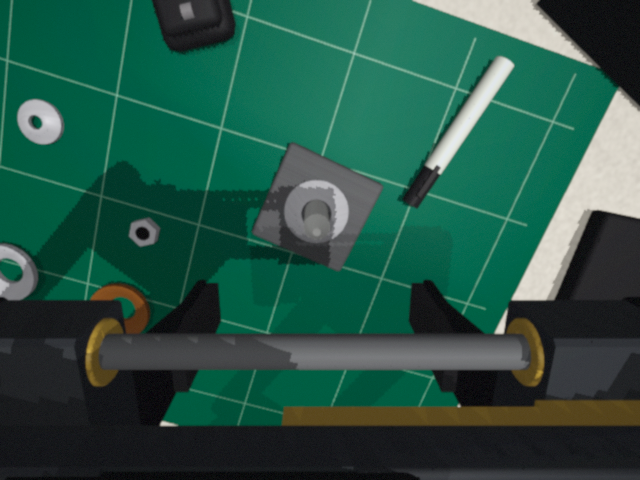

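The wrist view shows the arbor at (315,212), which works out to (0.597, -0.190). Next I go over washer_down and look with the same camera and yaw, so that calibration errors cancel.

```bash
python3 -m handwheel '[[8.7,[-5.8,-29,3],[0,0,0]],[8.7,[-5.8,-29,3],[0,0,0]],[8.7,[-5.8,-29,3],[0,0,0]],[8.7,[-5.8,-29,3],[0,0,0]],[8.7,[-5.8,-29,3],[0,0,0]],[8.7,[-5.8,-29,3],[0,0,0]],[8.7,[-5.8,-29,3],[0,0,0]],[8.7,[-5.8,-29,3],[0,0,0]]]'
cat >> h.py <<'E'
def washer(c,d,x,y,zlo,zhi,rad=.045):
    m=((c[...,2]>zlo)&(c[...,2]<zhi)&(d>0)&(np.hypot(c[...,0]-x,c[...,1]-y)<rad)); q=c[m]
    (a,r)=cv2.minEnclosingCircle(q[:,:2].astype(np.float32)*1000)[:2]; print('washer',len(q),a,r,(q.min(0)+q.max(0))/2,np.ptp(q,0))
    h=cv2.convexHull(q[:,:2].astype(np.float32)*1000)[:,0]
    from scipy.optimize import least_squares
    f=least_squares(lambda s:np.hypot(h[:,0]-s[0],h[:,1]-s[1])-s[2],[a[0],a[1],28],loss='soft_l1'); print('hull fit',f.x.round(2),np.abs(f.fun).max().round(2))
E
python3 - <<'E'
from h import *
im,d,p=snap('wrist','w1'); go(.454,.071,.15)
c=cloud(d,p); print(np.median(c[(d>0)&(np.abs(c[...,2])<.004)],0))
washer(c,d,.454,.071,.0105,.018)
E
```

```text
time: 2.6
ee_pos: [0.455, 0.0707, 0.17]
orientation: [0.0, 0.989, 0.15, 0.0]
contact_force: [0.0, -0.8, -0.4]
gripper_width: 1.002
grasp_force: 0.0
t 2.65 ee [0.4549 0.0708 0.1698] shift cm [-0.09 -0.05  1.98] F [-0.8 -1.4 -0.3] w 86.9 g 0.0
[0.49807992 0.07509155 0.00066652]
washer 1858 (453.28924560546875, 69.54878997802734) 28.228118896484375 [0.45354737 0.06959958 0.01320687] [0.05593206 0.05575298 0.00540815]
hull fit [453.41  69.54  27.96] 0.38
```

View pics/w1.png

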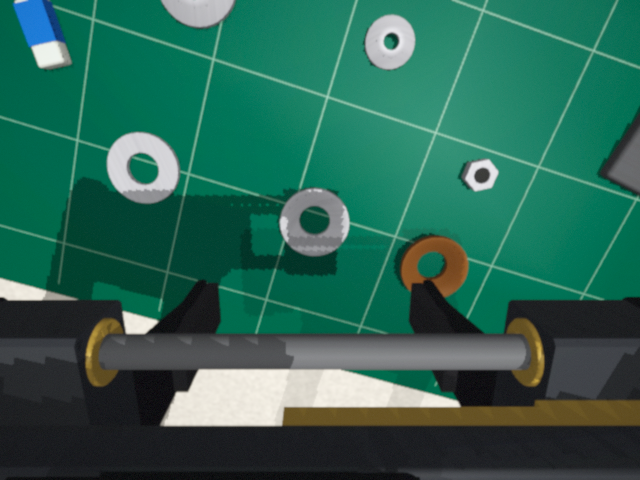

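washer_down is at (314,222) in the wrist view, giving (0.4534, 0.0695) with a radius of 28.0 mm, as it should be. Now descend and grip.

```bash
python3 -m handwheel '[[8.7,[-0.2,0.1,5],[0,0,0]],[8.7,[-0.2,0.1,10],[0,0,0]],[8.7,[-0.2,0.1,13.5],[0,0,0]],[8.7,[-0.2,0.1,15.2],[0,0,0]],[8.7,[-0.2,0.1,15.7],[0,0,0]],[7.0,[-0.2,0.1,15.7],[0,0,0]],[5.8,[-0.2,0.1,15.7],[0,0,0]],[5.2,[-0.2,0.1,15.7],[0,0,0]],[5.0,[-0.2,0.1,15.7],[0,0,0]],[5.0,[-0.2,0.1,15.7],[0,0,0]],[5.0,[-0.2,0.1,15.7],[0,0,0]]]' 30
python3 -c "
from h import *
go(.5975,-.190,.17)"
```

```text
time: 4.03
ee_pos: [0.453, 0.0706, 0.0129]
orientation: [0.0, 0.988, 0.151, 0.0]
contact_force: [-1.4, -1.1, 3.8]
gripper_width: 0.621
grasp_force: 30.0
t 4.025 ee [0.453  0.0706 0.0129] shift cm [  6.    29.2  -15.69] F [-1.4 -1.1  3.8] w 54.0 g 30.000663867685944
```

```bash
python3 -m handwheel '[[5.0,[0,0,-1],[0,0,0]],[5.0,[0,0,-5],[0,0,0]],[5.0,[0,0,-10],[0,0,0]],[5.0,[0,0,-15],[0,0,0]],[5.0,[0,0,-15],[0,0,0]]]'
python3 - <<'E'
from h import *
im,d,p=snap('wrist','w2'); go(.5975,-.190,.17)
s=telemetry.read_state(); c=cloud(d,p); e=s['ee_pos']
m=(d>0)&(np.hypot(c[...,0]-e[0],c[...,1]-e[1])<.05)&(np.abs(c[...,2]-e[2])<.03)
q=c[m]; print(len(q)); 
r=R.from_quat(np.roll(s['orientation'],-1)); t=r.inv().apply(q-e)*1000
print(np.percentile(t,[1,10,50,90,99],axis=0).round(1))
cv2.imwrite('pics/w2c.png',cv2.resize(im[200:440,160:480],(800,600),interpolation=cv2.INTER_CUBIC)[...,::-1])
E
```

```text
time: 4.65
ee_pos: [0.4558, 0.0707, 0.1676]
orientation: [0.001, 0.988, 0.151, 0.005]
contact_force: [0.7, -0.1, -0.7]
gripper_width: 0.624
grasp_force: 30.0
t 4.7 ee [0.454  0.0707 0.1648] shift cm [ 5.9  29.17 -0.45] F [-0.3  0.8 -2.5] w 53.9 g 29.99963950831443
10372
[[-11.  -34.8 -29. ]
 [ -6.6 -26.8 -18.9]
 [ 10.9   1.   -2.2]
 [ 24.4  29.1   3.6]
 [ 29.7  37.1   8.5]]
```

View pics/w2c.png

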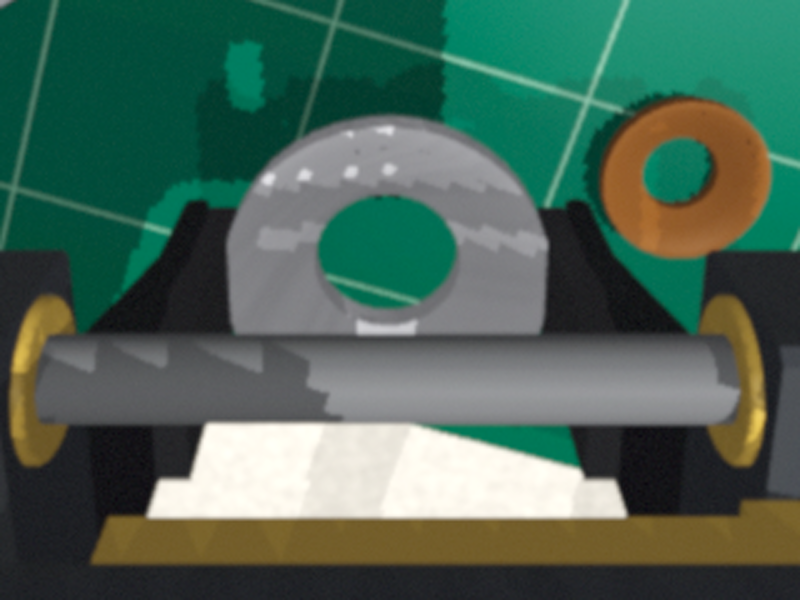

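washer_down is held and looks level, bore at about (315,301) in the full frame. I'll fit its centre and tilt in the tool frame from depth, using the profile seen before the grasp.

```bash
cat > fit.py <<'E'
from h import *
from scipy.optimize import least_squares
def load(fn):
    z=np.load(f'pics/{fn}.npz'); p=dict(zip(['fx','fy','cx','cy'],z['k']),world_to_cam=z['w']); return z['im'],z['d'],cloud(z['d'],p),p
def prof(fn,x,y):
    _,d,c,_=load(fn); r=np.hypot(c[...,0]-x,c[...,1]-y)*1000; m=(d>0)&(r<30)&(r>12)&(c[...,2]>.003)
    b=np.arange(14,28,1.); return b+.5,np.array([np.median(c[...,2][m&(r>=a)&(r<a+1)])*1000 for a in b])
def held(fn,pr,ee,quat):
    "centre (tool xy mm), underside z in tool, tilt deg"
    im,d,c,p=load(fn); r=R.from_quat(np.roll(quat,-1)); t=r.inv().apply((c-ee).reshape(-1,3))*1000
    g=im.reshape(-1,3).astype(int); sat=g.max(1)-g.min(1)
    m=(d.ravel()>0)&(np.hypot(t[:,0],t[:,1])<32)&(np.abs(t[:,1])<25)&(t[:,0]>2)&(t[:,2]>-20)&(t[:,2]<16)&(sat<30)&(g.max(1)>70); q=t[m]
    def f(s):
        n=q-[s[0],s[1],0]; rr=np.hypot(n[:,0],n[:,1]); h=-(q[:,2]-s[2])-s[3]*n[:,0]-s[4]*n[:,1]
        e=h-np.interp(rr,*pr); e=np.where(rr>28,e+(rr-28)*3,e); return np.where(rr<13,e+(13-rr)*3,e)
    o=least_squares(f,[0,0,8,0,0],loss='soft_l1'); print(fn,len(q),'centre',o.x[:2].round(2),'z',o.x[2].round(2),'tilt',np.degrees(o.x[3:]).round(2),'med',np.median(np.abs(o.fun)).round(2))
E
python3 - <<'E'
from fit import *
pr=prof('w1',.4534,.0695); print(pr[1].round(1))
z=np.load('pics/w2.npz'); s=telemetry.read_state(); 
held('w2',pr,s['ee_pos'],s['orientation']); print(s['ee_pos'],s['time'])
E
```

```text
[  7.    7.7   8.2   9.1   9.7  10.3  11.   11.7  12.3  13.1  14.5 256.6
 264.  266.6]
w2 4694 centre [9.48 0.36] z 9.14 tilt [ 9.43 -1.32] med 0.99
[0.45396134 0.07071244 0.16481154] 4.7
```

```bash
sed -i 's/(c\[...,2\]>.003)$/(c[...,2]>.003)\&(c[...,2]<.02)/' fit.py
python3 - <<'E'
from fit import *
pr=prof('w1',.4534,.0695); print(pr[1].round(1))
s=telemetry.read_state(); 
held('w2',pr,s['ee_pos'],s['orientation'])
# residual look: bore rim pixels -> tool coords
im,d,c,p=load('w2'); r=R.from_quat(np.roll(s['orientation'],-1))
for u,v in [(315,278),(288,300),(342,300),(315,246),(300,250),(330,250),(315,262),(315,270),(260,295),(370,295)]:
    print(u,v,(r.inv().apply(c[v,u]-s['ee_pos'])*1000).round(1))
E
```

```text
[ 7.   7.7  8.2  9.1  9.7 10.3 11.  11.7 12.3 13.  13.7 13.9 13.9 13.7]
w2 4694 centre [1.59 1.25] z 10.46 tilt [0.11 0.06] med 0.43
315 278 [-52.3   2.  164.4]
288 300 [-73.3 -22.2 164.1]
342 300 [-73.3  26.1 164.1]
315 246 [-22.7   1.9 164.5]
300 250 [29.6 -4.8 -1.4]
330 250 [29.6  7.6 -1.4]
315 262 [24.3  1.4 -1.2]
315 270 [20.   1.4  0.7]
260 295 [ 10.1 -21.9  -2.8]
370 295 [10.5 24.5 -3.8]
```

The camera moved during that reading because the arm was still settling. Corrected for that, the washer sits within 0.1 mm of the TCP in x, level, with its underside about 13 mm ahead of the TCP. The arbor target is TCP (0.5971, -0.1893).

```bash
python3 -m handwheel '[[5.0,[0.3,1.5,-0.2],[0,0,0]],[5.0,[1,5,-0.2],[0,0,0]],[5.0,[1.9,9.5,-0.2],[0,0,0]],[5.0,[2.9,14,-0.2],[0,0,0]],[5.0,[3.8,18.5,-0.2],[0,0,0]],[5.0,[4.7,23,-0.2],[0,0,0]],[5.0,[5.5,26.5,-0.2],[0,0,0]],[5.0,[5.8,28.4,-0.2],[0,0,0]],[5.0,[5.9,29.1,-0.2],[0,0,0]],[5.0,[5.9,29.1,-0.2],[0,0,0]],[5.0,[5.9,29.1,-0.2],[0,0,0]],[5.0,[5.9,29.1,-0.2],[0,0,0]]]'
python3 - <<'E'
from fit import *
s=telemetry.read_state(); go(.5971,-.1893,.039)
im,d,p=snap('wrist','w3'); go(.5971,-.1893,.039)
held('w3',prof('w1',.4534,.0695),s['ee_pos'],s['orientation'])
cv2.imwrite('pics/w3c.png',cv2.resize(im[160:400,160:480],(800,600),interpolation=cv2.INTER_CUBIC)[...,::-1])
E
```

```text
time: 6.2
ee_pos: [0.5958, -0.1884, 0.1648]
orientation: [-0.0, 0.988, 0.152, 0.0]
contact_force: [0.6, 0.3, -1.1]
gripper_width: 0.621
grasp_force: 30.0
t 6.2 ee [ 0.5958 -0.1884  0.1648] shift cm [ 0.1   0.12 12.58] F [ 0.6  0.3 -1.1] w 54.0 g 29.99972217483446
t 6.25 ee [ 0.5959 -0.1886  0.1648] shift cm [ 0.09  0.1  12.58] F [-0.5  0.5 -0.8] w 54.4 g 29.99986007809639
w3 4459 centre [-0.16  0.56] z 13.27 tilt [-0.09 -0.2 ] med 0.44
```

View pics/w3c.png

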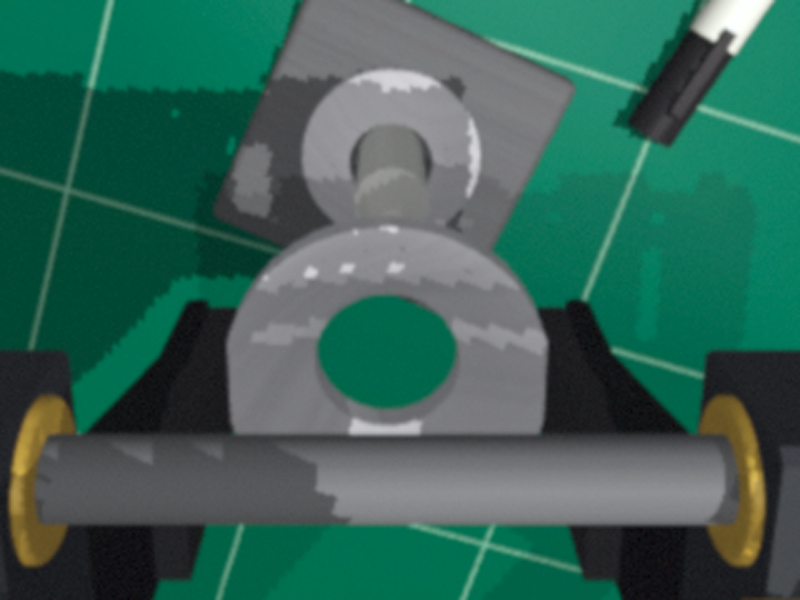

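In the crop, the arbor at (391,190) lines up with the bore at (387,350). The held washer is level, and its centre in the tool is (-0.2, 0.6) with the camera bias included. I apply the (0.1, 0.1) cm fix and lower it part way.

```bash
python3 -m handwheel '[[5.0,[0.1,0.1,1],[0,0,0]],[5.0,[0.1,0.1,3],[0,0,0]],[5.0,[0.1,0.1,5],[0,0,0]],[5.0,[0.1,0.1,6.5],[0,0,0]],[5.0,[0.1,0.1,7.5],[0,0,0]],[5.0,[0.1,0.1,8.5],[0,0,0]],[5.0,[0.1,0.1,9.5],[0,0,0]],[5.0,[0.1,0.1,9.5],[0,0,0]],[5.0,[0.1,0.1,9.5],[0,0,0]]]'
python3 - <<'E'
from fit import *
s=telemetry.read_state(); print(s['moment'])
im,d,p=snap('wrist','w4'); go(.5971,-.1893,.039)
held('w4',prof('w1',.4534,.0695),s['ee_pos'],s['orientation'])
cv2.imwrite('pics/w4c.png',cv2.resize(im[160:400,160:480],(800,600),interpolation=cv2.INTER_CUBIC)[...,::-1])
E
```

```text
time: 7.38
ee_pos: [0.5975, -0.1902, 0.07]
orientation: [0.0, 0.988, 0.151, 0.0]
contact_force: [0.6, -0.1, -0.4]
gripper_width: 0.623
grasp_force: 30.0
[0.01775423 0.01939807 0.00220045]
t 7.425 ee [ 0.5976 -0.1902  0.0702] shift cm [-0.03 -0.11  3.12] F [-0.  -0.4 -0.1] w 54.1 g 29.999938539694995
w4 5882 centre [-1.6   0.81] z 12.46 tilt [-1.52 -0.02] med 1.38
```

View pics/w4c.png

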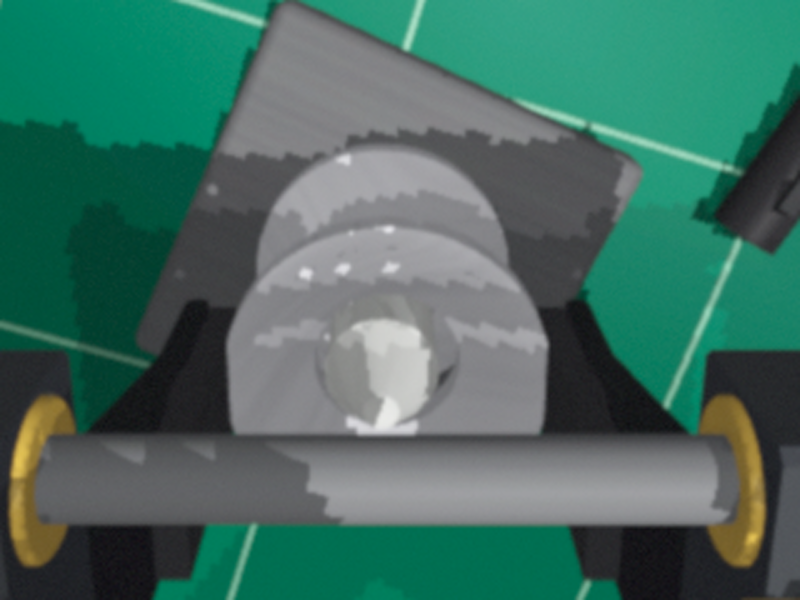

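The arbor is through the bore without contact and stands about 1.4 mm left of centre in the crop, which agrees with the pose reading. I correct ty by -0.1 cm and seat the washer.

```bash
python3 -m handwheel '[[5.0,[0,-0.1,0.5],[0,0,0]],[5.0,[0,-0.1,1.5],[0,0,0]],[5.0,[0,-0.1,2.3],[0,0,0]],[5.0,[0,-0.1,2.7],[0,0,0]],[5.0,[0,-0.1,2.9],[0,0,0]],[5.0,[0,-0.1,3.0],[0,0,0]],[5.0,[0,-0.1,3.1],[0,0,0]],[5.0,[0,-0.1,3.1],[0,0,0]],[5.0,[0,-0.1,3.1],[0,0,0]]]'
python3 -c "
from h import *
go(.5971,-.1893,.039);print(telemetry.read_state()['moment'])"
```

```text
time: 8.55
ee_pos: [0.5971, -0.1892, 0.039]
orientation: [0.0, 0.988, 0.151, 0.0]
contact_force: [-1.1, 0.8, 2.2]
gripper_width: 0.617
grasp_force: 30.0
t 8.55 ee [ 0.5971 -0.1892  0.039 ] shift cm [-0.01  0.01 -0.  ] F [-1.1  0.8  2.2] w 53.7 g 30.000387858599424
[ 0.06660597  0.16418198 -0.04177264]
```

```bash
python3 -m handwheel '[[5.6,[0,0,0.05],[0,0,0]],[6.5,[0,0,0.05],[0,0,0]],[8.0,[0,0,0.05],[0,0,0]],[8.7,[0,0,0.05],[0,0,0]],[8.7,[0,0,0],[0,0,0]],[8.7,[0,0,-2],[0,0,0]],[8.7,[0,0,-6],[0,0,0]],[8.7,[0,0,-11],[0,0,0]],[8.7,[0,0,-13.1],[0,0,0]],[8.7,[0,0,-13.1],[0,0,0]],[8.7,[0,0,-13.1],[0,0,0]],[8.7,[0,0,-13.1],[0,0,0]]]'
python3 - <<'E'
from fit import *
im,d,p=snap('wrist','w5'); go(.595,.202,.17)
c=cloud(d,p); washer(c,d,.5971,-.19,.037,.044)
m=(d>0)&(c[...,2]>.036)&(c[...,2]<.043)&(np.abs(np.hypot(c[...,0]-.5973,c[...,1]+.19)-.0265)<.0015); q=c[m]
A=np.c_[q[:,:2]-[.597,-.19],np.ones(len(q))]; k=np.linalg.lstsq(A,q[:,2],rcond=None)[0]; print('rim plane tilt deg',np.degrees(k[:2]).round(2),'z',k[2])
m=(d>0)&(c[...,2]>.06)&(c[...,2]<.085)&(np.hypot(c[...,0]-.5973,c[...,1]+.19)<.03); q=c[m];print('arbor',(q.min(0)+q.max(0))/2,np.ptp(q,0))
E
```

```text
time: 10.05
ee_pos: [0.5956, -0.1885, 0.1671]
orientation: [-0.001, 0.988, 0.151, -0.002]
contact_force: [-0.2, 0.0, -0.3]
gripper_width: 0.997
grasp_force: 0.0
t 10.1 ee [ 0.5958 -0.1886  0.1673] shift cm [ 11.61 -37.3   -0.21] F [-0.2 -0.1 -0.3] w 86.7 g 0.0
washer 2101 (597.5099487304688, -189.83847045898438) 28.256179809570312 [ 0.59747706 -0.18985192  0.0402726 ] [0.05610371 0.05577764 0.00653903]
hull fit [ 597.48 -189.82   27.98] 0.3
rim plane tilt deg [-0.11  0.03] z 0.039907659613730245
arbor [ 0.59709639 -0.19001033  0.07078965] [0.02014938 0.01984562 0.02146255]
```

washer_down is seated: rim top at 39.9 mm, tilt 0.1°, within 0.5 mm of the arbor axis. On to washer_up.

```bash
python3 -m handwheel '[[8.7,[1,-3.2,0],[0,0,0]],[8.7,[2.5,-8,0],[0,0,0]],[8.7,[4,-13,0],[0,0,0]],[8.7,[5.6,-18,0],[0,0,0]],[8.7,[7.2,-23,0],[0,0,0]],[8.7,[8.7,-28,0],[0,0,0]],[8.7,[10.3,-33,0],[0,0,0]],[8.7,[11.3,-36.3,0],[0,0,0]],[8.7,[11.6,-37.3,0],[0,0,0]],[8.7,[11.6,-37.3,0],[0,0,0]],[8.7,[11.6,-37.3,0],[0,0,0]],[8.7,[11.6,-37.3,0],[0,0,0]]]'
python3 - <<'E'
from fit import *
im,d,p=snap('wrist','w6'); c=cloud(d,p)
washer(c,d,.595,.202,.003,.018)
go(.595,.202,.0125); print(telemetry.read_state()['q'].round(2))
E
```

```text
time: 11.6
ee_pos: [0.5963, 0.2002, 0.1695]
orientation: [0.0, 0.989, 0.15, -0.0]
contact_force: [-0.2, -0.1, -0.5]
gripper_width: 1.0
grasp_force: 0.0
washer 2761 (594.056884765625, 200.48585510253906) 28.232479095458984 [0.59399101 0.20053303 0.00945818] [0.05602396 0.0559385  0.01289595]
hull fit [594.13 200.54  27.92] 0.41
t 11.65 ee [0.5962 0.2003 0.1696] shift cm [-0.07 -0.2  15.71] F [-0.4 -0.4 -0.6] w 86.8 g 0.0
[ 0.2   0.28  1.58 -0.    1.28  1.47]
```

View pics/w6.png

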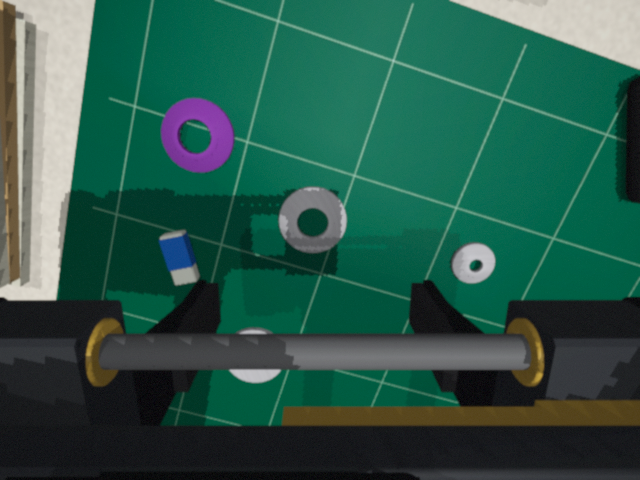

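washer_up is at (313,220), giving (0.5941, 0.2005) with radius 27.9 mm. The purple one at (197,135) and the small washer at (474,263) are clear of the fingers. Descend and grip.

```bash
python3 -m handwheel '[[8.7,[-0.2,-0.1,5],[0,0,0]],[8.7,[-0.2,-0.1,10],[0,0,0]],[8.7,[-0.2,-0.1,13.5],[0,0,0]],[8.7,[-0.2,-0.1,15.2],[0,0,0]],[8.7,[-0.2,-0.1,15.7],[0,0,0]],[7.0,[-0.2,-0.1,15.7],[0,0,0]],[5.8,[-0.2,-0.1,15.7],[0,0,0]],[5.2,[-0.2,-0.1,15.7],[0,0,0]],[5.0,[-0.2,-0.1,15.7],[0,0,0]],[5.0,[-0.2,-0.1,15.7],[0,0,0]],[5.0,[-0.2,-0.1,15.7],[0,0,0]]]' 30
python3 -m handwheel '[[5.0,[0,0,-0.5],[0,0,0]],[5.0,[0,0,-3],[0,0,0]],[5.0,[0,0,-7],[0,0,0]],[5.0,[0,0,-11],[0,0,0]],[5.0,[0,0,-14],[0,0,0]],[5.0,[0,0,-15],[0,0,0]],[5.0,[0,0,-15],[0,0,0]],[5.0,[0,0,-15],[0,0,0]],[5.0,[0,0,-15],[0,0,0]]]'
python3 - <<'E'
from fit import *
s=telemetry.read_state(); im,d,p=snap('wrist','w7')
pr=prof('w6',.5941,.2005); print(pr[1].round(1))
held('w7',pr,s['ee_pos'],s['orientation']); go(.5971,-.1893,.165)
E
```

```text
time: 13.02
ee_pos: [0.5943, 0.202, 0.0133]
orientation: [0.0, 0.988, 0.151, 0.001]
contact_force: [-0.9, -0.9, 6.1]
gripper_width: 0.618
grasp_force: 30.0
time: 14.15
ee_pos: [0.5928, 0.2017, 0.1607]
orientation: [0.0, 0.988, 0.151, -0.001]
contact_force: [-1.0, 0.2, -1.6]
gripper_width: 0.619
grasp_force: 30.0
[14.  13.9 13.8 13.6 12.9 12.1 11.4 10.7  9.9  9.2  8.4  7.8  7.   6.2]
w7 5318 centre [-1.56  0.68] z 13.47 tilt [ 1.69 -0.05] med 0.51
t 14.2 ee [0.593  0.2017 0.161 ] shift cm [-11.31  37.44  -0.39] F [ 0.1 -0.1 -0.9] w 54.0 g 29.999278793111444
```

```bash
python3 -m handwheel '[[5.0,[-0.6,1.9,-0.4],[0,0,0]],[5.0,[-2,6.5,-0.4],[0,0,0]],[5.0,[-3.5,11.5,-0.4],[0,0,0]],[5.0,[-5,16.5,-0.4],[0,0,0]],[5.0,[-6.5,21.5,-0.4],[0,0,0]],[5.0,[-8,26.5,-0.4],[0,0,0]],[5.0,[-9.5,31.4,-0.4],[0,0,0]],[5.0,[-10.7,35.3,-0.4],[0,0,0]],[5.0,[-11.2,37,-0.4],[0,0,0]],[5.0,[-11.3,37.4,-0.4],[0,0,0]],[5.0,[-11.3,37.4,-0.4],[0,0,0]],[5.0,[-11.3,37.4,-0.4],[0,0,0]]]'
python3 -m handwheel '[[5.0,[0,0,0],[0,0,0]],[5.0,[0,0,0],[0,0,0]]]' >/dev/null
python3 - <<'E'
from fit import *
s=telemetry.read_state(); im,d,p=snap('wrist','w8')
pr=prof('w6',.5941,.2005)
held('w8',pr,s['ee_pos'],s['orientation']); go(.5971,-.1893,.053)
cv2.imwrite('pics/w8c.png',cv2.resize(im[160:400,160:480],(800,600),interpolation=cv2.INTER_CUBIC)[...,::-1])
E
```

```text
time: 15.7
ee_pos: [0.5979, -0.1874, 0.1665]
orientation: [-0.0, 0.988, 0.152, -0.0]
contact_force: [0.3, -0.2, -1.1]
gripper_width: 0.618
grasp_force: 30.0
w8 5324 centre [-1.5   0.66] z 13.5 tilt [ 1.8  -0.13] med 0.51
t 16.0 ee [ 0.5979 -0.1883  0.1666] shift cm [-0.11  0.07 11.36] F [-0.3 -0.1 -1.9] w 53.7 g 29.99911422142759
```

View pics/w8c.png

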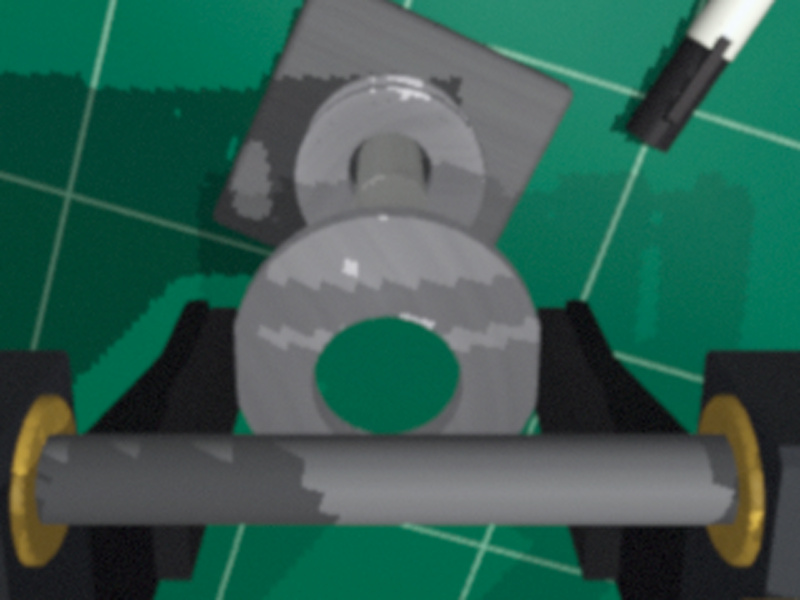

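The held washer_up is in view with its bore at about (387,375) in the crop. My fit may be skewed by visible points on the band, so I refit using cone points only.

```bash
sed -i 's/q=t\[m\]$/q=t[m]; q=q[q[:,2]<zmax]/; s/def held(fn,pr,ee,quat)/def held(fn,pr,ee,quat,zmax=99)/' fit.py
python3 - <<'E'
from fit import *
s=telemetry.read_state(); pr=prof('w6',.5941,.2005)
for zm in (6.5,5.5,4.5): held('w8',pr,s['ee_pos'],s['orientation'],zm)
im,d,c,p=load('w8'); r=R.from_quat(np.roll(s['orientation'],-1)); t=r.inv().apply((c-s['ee_pos']).reshape(-1,3)).reshape(c.shape)*1000
for v in range(240,292,4): print(v,t[v,315].round(1))
E
```

```text
w8 4394 centre [-0.24  0.47] z 13.47 tilt [ 0.29 -0.05] med 0.44
w8 3867 centre [-0.26  0.45] z 13.45 tilt [ 0.33 -0.02] med 0.44
w8 3300 centre [-0.19  0.46] z 13.42 tilt [ 0.14 -0.06] med 0.44
240 [ 4.   0.9 91.6]
244 [27.6  0.7 10.5]
248 [26.8  0.7  7.4]
252 [25.8  0.7  5.2]
256 [24.3  0.7  4.4]
260 [22.7  0.7  3.8]
264 [21.1  0.7  3.3]
268 [19.9  0.7  1.9]
272 [18.8  0.7 -0. ]
276 [17.2  0.7 -0.3]
280 [15.3  0.7 -0.1]
284 [13.5  0.7 -0.1]
288 [-63.9   1.  166.1]
```

Level (0.3°), centre (-0.2, 0.5) and underside 13.4 mm ahead of the TCP. Lower it part way onto the tip.

```bash
python3 -m handwheel '[[5.0,[-0.1,0.1,1],[0,0,0]],[5.0,[-0.1,0.1,3],[0,0,0]],[5.0,[-0.1,0.1,5],[0,0,0]],[5.0,[-0.1,0.1,6.5],[0,0,0]],[5.0,[-0.1,0.1,7.5],[0,0,0]],[5.0,[-0.1,0.1,8.3],[0,0,0]],[5.0,[-0.1,0.1,8.5],[0,0,0]],[5.0,[-0.1,0.1,8.5],[0,0,0]],[5.0,[-0.1,0.1,8.5],[0,0,0]],[5.0,[-0.1,0.1,8.5],[0,0,0]]]'
python3 - <<'E'
from fit import *
s=telemetry.read_state(); print(s['moment'].round(2)); im,d,p=snap('wrist','w9'); go(.5972,-.1893,.0532)
cv2.imwrite('pics/w9c.png',cv2.resize(im[160:400,160:480],(800,600),interpolation=cv2.INTER_CUBIC)[...,::-1])
E
```

```text
time: 17.25
ee_pos: [0.5975, -0.1902, 0.0821]
orientation: [0.0, 0.988, 0.151, 0.0]
contact_force: [0.4, 0.4, -1.4]
gripper_width: 0.619
grasp_force: 30.0
[-0.01 -0.05  0.01]
t 17.3 ee [ 0.5974 -0.1902  0.082 ] shift cm [ 0.   -0.09  2.88] F [ 0.5  0.4 -0.9] w 53.9 g 29.999202608596534
```

View pics/w9c.png

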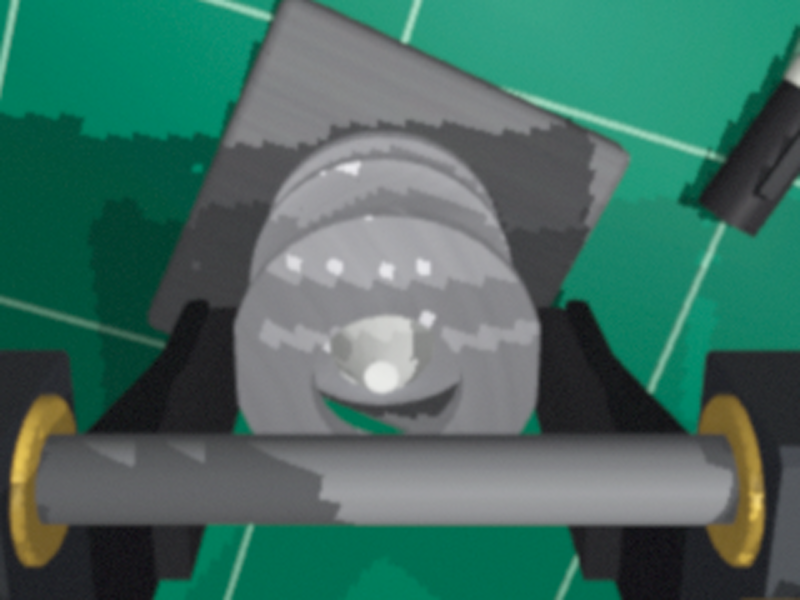

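The arbor tip is in the bore at (381,378) in the crop, slightly left of centre, the same 1 mm as last time. I correct ty by -0.1 cm and seat the washer.

```bash
python3 -m handwheel '[[5.0,[0,-0.1,0.3],[0,0,0]],[5.0,[0,-0.1,1.0],[0,0,0]],[5.0,[0,-0.1,1.8],[0,0,0]],[5.0,[0,-0.1,2.3],[0,0,0]],[5.0,[0,-0.1,2.6],[0,0,0]],[5.0,[0,-0.1,2.7],[0,0,0]],[5.0,[0,-0.1,2.8],[0,0,0]],[5.0,[0,-0.1,2.85],[0,0,0]],[5.0,[0,-0.1,2.85],[0,0,0]],[5.0,[0,-0.1,2.85],[0,0,0]]]'
python3 -c "
from h import *
go(.5971,-.1893,.0532);print(telemetry.read_state()['moment'])"
```

```text
time: 18.55
ee_pos: [0.597, -0.1892, 0.0533]
orientation: [0.0, 0.988, 0.151, 0.0]
contact_force: [-0.2, -0.7, 0.5]
gripper_width: 0.621
grasp_force: 30.0
t 18.55 ee [ 0.597  -0.1892  0.0533] shift cm [0.   0.01 0.01] F [-0.2 -0.7  0.5] w 54.0 g 30.00002439832315
[ 0.0109409   0.04629273 -0.01370794]
```

```bash
python3 -m handwheel '[[5.0,[0,0,0.02],[0,0,0]],[5.0,[0,0,0.04],[0,0,0]],[5.0,[0,0,0.04],[0,0,0]],[5.0,[0,0,0.04],[0,0,0]]]'
```

```text
time: 19.05
ee_pos: [0.5971, -0.1892, 0.0533]
orientation: [0.0, 0.988, 0.151, 0.0]
contact_force: [-1.9, 0.2, 4.2]
gripper_width: 0.62
grasp_force: 30.0
```

Contact at 4 N. Release, rise and check.

```bash
python3 -m handwheel '[[5.6,[0,0,0],[0,0,0]],[6.5,[0,0,0],[0,0,0]],[8.0,[0,0,0],[0,0,0]],[8.7,[0,0,0],[0,0,0]],[8.7,[0,0,0],[0,0,0]],[8.7,[0,0,-2],[0,0,0]],[8.7,[0,0,-6],[0,0,0]],[8.7,[0,0,-10],[0,0,0]],[8.7,[0,0,-11.7],[0,0,0]],[8.7,[0,0,-11.7],[0,0,0]],[8.7,[0,0,-11.7],[0,0,0]],[8.7,[0,0,-11.7],[0,0,0]]]'
python3 - <<'E'
from fit import *
im,d,p=snap('wrist','w10'); c=cloud(d,p); washer(c,d,.5973,-.19,.041,.0555)
r=np.hypot(c[...,0]-.5973,c[...,1]+.19)
for zlo,zhi,a,b in [(.05,.057,.0135,.0165),(.042,.051,.02,.0265)]:
    q=c[(d>0)&(c[...,2]>zlo)&(c[...,2]<zhi)&(r>a)&(r<b)]; A=np.c_[q[:,:2]-[.5973,-.19],np.ones(len(q))]
    if zlo<.05: A=np.c_[A,np.hypot(A[:,0],A[:,1])]
    k=np.linalg.lstsq(A,q[:,2],rcond=None)[0]; print(len(q),'tilt',np.degrees(k[:2]).round(2),'z',k[2:].round(4))
q=c[(d>0)&(c[...,2]>.06)&(c[...,2]<.085)&(r<.03)];print('arbor',(q.min(0)+q.max(0))/2)
z=np.load('pics/top0.npz'); im2,d2,p2=snap('top','top1'); c2=cloud(d2,p2)
for n,(u,v) in dict(flat=(217,293),brown=(372,295),purple=(159,185),small=(312,202),A=(224,207),B=(306,291)).items(): print(n,np.abs(im2[v-20:v+20,u-20:u+20].astype(int)-z['im'][v-20:v+20,u-20:u+20]).mean().round(1))
E
```

```text
time: 20.55
ee_pos: [0.5958, -0.1886, 0.1675]
orientation: [-0.001, 0.988, 0.151, -0.001]
contact_force: [-0.8, 1.0, 0.3]
gripper_width: 0.999
grasp_force: 0.0
washer 3663 (597.160888671875, -190.17897033691406) 28.46044158935547 [ 0.59718037 -0.18990122  0.04824242] [0.05669388 0.05571674 0.01442352]
hull fit [ 596.92 -189.92   28.  ] 0.7
521 tilt [ 0.01 -0.37] z [0.0539]
1444 tilt [-1.08 -0.15] z [ 0.0642 -0.6444]
arbor [ 0.59705394 -0.1898769   0.07115025]
flat 2.4
brown 10.9
purple 2.8
small 2.5
A 49.7
B 60.7
```

```bash
python3 - <<'E'
from fit import *
for f in ('top0','top1'):
    im,d,c,p=load(f); washer(c,d,.446,-.036,.004,.018,.04); washer(c,d,.454,.215,.003,.012,.04)
E
```

```text
washer 750 (445.4250793457031, -35.65528106689453) 39.338802337646484 [ 0.44525619 -0.03518607  0.01082389] [0.07829428 0.06958663 0.01360201]
hull fit [440.49 -39.42  34.29] 9.65
washer 809 (454.5750732421875, 214.96043395996094) 39.739418029785156 [0.45423316 0.2140733  0.00726446] [0.07649451 0.0768514  0.008522  ]
hull fit [454.43 214.62  38.8 ] 1.78
washer 760 (445.749755859375, -37.806602478027344) 38.720340728759766 [ 0.44678204 -0.0330193   0.01080012] [0.07532244 0.06451448 0.0135252 ]
hull fit [446.22 -37.85  37.46] 10.43
washer 804 (454.0744323730469, 215.1776123046875) 39.67129135131836 [0.45350375 0.2157479  0.00705436] [0.07820064 0.0766045  0.00810697]
hull fit [454.15 215.64  38.84] 1.94
```

```bash
python3 - <<'E'
from fit import *
for f in ('top0','top1'):
    im,d,c,p=load(f); w=im[265:325,340:405].astype(int); m=(w[...,0]>w[...,1]+15); v,u=np.nonzero(m); print(f,len(u),u.mean()+340,v.mean()+265,u.min()+340,u.max()+340,v.min()+265,v.max()+265)
E
python3 -c "
from workcell import manip
print(manip.job_done())"
```

```text
top0 722 372.45290858725764 294.9736842105263 356 389 278 312
top1 725 372.30206896551726 294.9793103448276 356 389 278 312
the job is handed in; nothing more can be done
None
```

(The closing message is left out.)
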